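# Show a fresh glass casting to the inspection camera

## Robot

A 6-joint arm with a two-finger parallel gripper is mounted at the origin on the work surface. World frame = base frame: x ahead of the robot, y to its left, z up, the work surface at z = 0. Lengths are in mm, angles in rad, forces in N, time in s.
With the tool pointing down it reaches from about 400 to 925 mm from the base axis. Payload 12.5 kg.
Tool frame: the origin (TCP) lies on the mounting face of the last link; the fingertips stand 190 mm ahead of it and the grasp point (between the pads) lies 171 mm ahead of it; x points along the fingers, y is the direction in which the jaws open and shut, and the axes are right-handed (so a half turn about x gives the same grasp; the last joint's range is limited). The gripper opens to 95 mm and grips with 3 to 60 N. Pads are 20 mm wide; open, the fingers measure 119 mm over their backs; the gripper's body (75 mm by 180 mm) begins 59 mm behind the grasp point.
Start: joints at [1.073, 0.491, 1.559, -0, 1.092, -0.106], TCP at [238.635, 577.649, 404.761] pointing down, gripper open.
Joint ranges: [-3.1, 3.1], [-0.84, 2.19], [0.05, 2.79], [-1.13, 4.28], [0.06, 2.93], [-2.69, 2.69]. Speed limits (rad/s): [2.22, 2.22, 2.79, 3.14, 3.14, 3.14].

## Interface

Orientations are given as [roll, pitch, yaw] about the fixed x, y, z axes, in that order (R = Rz(yaw) Ry(pitch) Rx(roll)).
In Python, from cell import env, eyes gives the robot as it stands. The module is installed in compiled form; this text tells all that it offers.
- The arm moves only by the tool jog_arm, never from a script. Its argument "deltas" is one flat list of numbers, 7 for each row, row after row: the shift along the tool's x, y, z in mm, then the turn, a rotation vector about the tool's x, y, z in rad, then the opening, from 0 (shut) to 1 (fully open). A call has 1 to 10 rows; each row shifts and turns the pose as measured when the row begins, along the tool's axes as they then stand; what a row does not reach is not made up. A row lasts 1/8 s, in which the tool goes at most 62.5 mm and 10.7 degrees, less where a joint would pass 70% of its speed; a pose out of reach is approached as far as the arm can. A call is refused whole if a number of a shift passes 62.5 or a number of a turn 0.188, either way. A call with a gripper value outside its range is refused whole. The fingers move at their own pace and stop on an object; the grip force is fixed at half the most. Time passes only in rows, so rows that do not move let the fingers close. It gives the time, the measured TCP pose, the force and the opening at its end, in the units of the state.
- env.state(): the state, without advancing time (a new reading comes with each control period).
- eyes.read_camera(name): name is "side" or "top"; returns a dict with "image" (384x512x3 uint8, red, green, blue), "fovy" (degrees; the focal length in pixels is half the picture's height over the tangent of half this angle, whatever the lens; pixels are square), "cx", "cy" (the principal point, pixels), "world_from_camera" (4x4, takes a point from camera to world coordinates). Camera axes: x right, y up, looking along -z (the intrinsics and any distortion apply to the point x, -y, -z); pixel columns grow to the right and rows downward; lengths in mm; the calibration is good to about 2 mm. A picture is of the moment at which its call begins. There is no depth.
- env.job_done(): hands the job in, once; it reports no verdict.
The state is a dict: "t": time; "joints": joint angles; "qvel": joint speeds; "tau": joint torques, N m; "eef_pos": TCP position; "tcp_rot": TCP orientation; "ft_force": force on the tool from outside, world axes, zero at the start; "moment": the same for the moment, N m; "opening": opening from 0.0 (shut) to 1.0 (fully open).
Only numpy, scipy, OpenCV 4.12 (cv2) and the standard library are available. Lean on these libraries where they do the work, as an engineer would, in place of code of your own. Each camera call takes 0.05 s, during which the arm holds its last target.

## Task

Lift the amber glass casting out of its plaster mould and hold it up in the air for the inspection camera: its underside squarely facing the lens, centred on the lens's line of sight, 100 mm in front of the lens, with its long side running up and down the camera's slope (that is, in line with the red index mark beside the lens, not crosswise). Finish while still holding it there, steady in the gripper; do not touch the camera, and leave the green casting and the other things on the table where they are.

Things in the scene. Friction and masses are not known exactly. Their poses are not given: they have to be found in the camera images.
- amber: amber glass casting, a block 110 (its x) x 50 (its y) x 30 mm (its z, up) of 0.3 to 0.5 kg, lying in the cavity of the mould with brass dots with 2 mm of play all round and its upper 14 mm standing above the rim; origin at the centre of its underside
- mould_amber: fixed plaster casting mould, 150 (its x) x 90 (its y) x 26 mm high, brass dots on its rim; origin at the centre of its underside, z up. Open cavity 114 x 54 mm, 16 mm deep, its floor 10 mm above the table. Both long walls are cut away down to that floor for 56 mm at mid-length, right through, so that fingers reach the casting's sides
- lens: glass of the inspection camera, in a black barrel 44 mm wide within a white ring, 103 to 107 mm above the table; origin at the centre of the glass. z points out along the line of sight: up, leaning 0.2 to 0.48 rad from vertical towards the camera's front (roughly the robot's side). y is level; x runs up the slope, away from the robot, towards a small red index mark 26 mm from the centre
- camera: whole inspection camera: fixed base 110 x 110 mm and yoke (116 mm wide over the hinge caps) with a grey head 76 x 80 x 52 mm on a stiff tilting hinge 70 mm up; at most 115 mm high; origin at the centre of its underside, z up, its front is -x
- green: green glass casting of the same size in a like mould with green dots, to be left alone; origin at the centre of its underside
- clear_block: clear glass block, 70 x 70 x 40 mm, bystander; origin at the centre of its underside
- black_tile: black glass tile, 100 x 100 x 12 mm, bystander; origin at the centre of its underside
- mug: white mug, 80 mm wide and 90 mm high with a handle, bystander; origin at the centre of its underside
- loupe: black loupe, 44 mm wide and 40 mm high, bystander; origin at the centre of its underside
- tape: yellow tape measure, 65 x 35 x 62 mm high, bystander; origin at the centre of its underside
Things that resemble listed ones, but are neither listed nor needed, are in the scene too. There is more than one size of the amber; the one meant has the size given above.

How it is judged (in metres and radians):
On the way:
1. the amber casting is lifted clear of its mould in the gripper (z of amber in the frame of mould_amber above 0.05 m and contact force between amber and the fingers above 1 N), for 0.2 s.
At the end, for the whole second after the job is handed in: The amber casting is still in the fingers, carried by nothing else, over 130 mm up, right side up: underside centre within 15 mm of the line of sight and 85 to 115 mm from the lens, underside square to it within 0.14 rad, long side along the slope within 0.17 rad (x of amber in the frame of lens between -0.015 and 0.015 m and y of amber in the frame of lens between -0.015 and 0.015 m and z of amber in the frame of lens between 0.085 and 0.115 m and angle between the z axis of amber and the z axis of lens, either way round below 0.14 rad and angle between the x axis of amber and the x axis of lens, either way round below 0.17 rad and angle between amber's own z axis and vertical below 0.9 rad and height (world z) of amber above 0.13 m and contact force between amber and the fingers above 1 N and contact force between amber and camera below 0.1 N and contact force between amber and mould_amber below 0.1 N and linear speed of amber below 0.02 m/s and angular speed of amber below 0.15 rad/s); the arm keeps its last pose, push and grip.
It fails at once if the camera is touched (contact force between camera and anything else above 0.5 N).
It fails at once if the green casting is disturbed (moved over 20 mm) (distance of green from where it was at the start of the episode above 0.02 m).
It fails at once if another thing on the table is disturbed (moved over 20 mm) (distance of any of clear_block, black_tile, mug, loupe, tape from where it was at the start of the episode above 0.02 m).
It also fails if it takes over 42 s, if anything falls off the work surface, if the arm or the gripper's body presses on something with over 40 N, if the wrist force passes 120 N, or if a joint passes its speed limit or range.

## Working session

There is one attempt and no reset: what is moved stays moved. The work goes in short steps, Python scripts to look and compute and a tool call to move; the robot and the scene stay as the last step left them, time stands still between calls to the robot, and variables do not carry over. Pictures are saved under pics/ and viewed, and the job is handed in when it is done.

Besides the shell and the picture viewer there is one more tool, called after "Request:" in YAML: its name, and indented under it one key for each argument. jog_arm: Moves the arm, as the interface text tells. Its arguments: {"type":"object","properties":{"deltas":{"type":"array","items":{"type":"number"}}},"required":["deltas"]}

```bash
mkdir -p pics; ls
python3 - <<'E'
from cell import env, eyes
import cv2, numpy as np, pickle
s=env.state(); print({k:np.round(v,3) for k,v in s.items()})
for n in ("side","top"):
    c=eyes.read_camera(n); print(n,{k:(v if k!="image" else v.shape) for k,v in c.items()})
    pickle.dump(c,open(f"{n}0.pkl","wb"))
    cv2.imwrite(f"pics/{n}0.png",c["image"][:,:,::-1])
E
```

```text
pics
{'t': np.float64(0.0), 'joints': array([ 1.073,  0.492,  1.559, -0.   ,  1.092, -0.106]), 'qvel': array([ 0.002,  0.001,  0.001, -0.   , -0.   , -0.002]), 'tau': array([-1.0000e-03, -6.1263e+01, -2.5818e+01,  6.9000e-02,  4.8000e-02,
       -0.0000e+00]), 'eef_pos': array([238.629, 577.615, 404.164]), 'tcp_rot': array([-1.671,  1.57 , -2.063]), 'ft_force': array([-0.942,  0.384, -0.882]), 'moment': array([ 0.003, -0.021,  0.049]), 'opening': np.float64(1.003)}
side {'image': (384, 512, 3), 'fovy': 50.242838955181995, 'cx': 254.9889479190326, 'cy': 199.5674471822837, 'world_from_camera': array([[ 9.94165057e-01,  8.65782525e-02, -6.43431799e-02,
         5.05426563e+02],
       [-1.07353751e-01,  7.35859055e-01, -6.68570582e-01,
        -9.26229966e+02],
       [-1.05361611e-02,  6.71576992e-01,  7.40859860e-01,
         1.10260459e+03],
       [ 0.00000000e+00,  0.00000000e+00,  0.00000000e+00,
         1.00000000e+00]])}
top {'image': (384, 512, 3), 'fovy': 44.63013501781032, 'cx': 251.3400805648369, 'cy': 190.59225969365565, 'world_from_camera': array([[-4.99203420e-03,  9.90088136e-01, -1.40358690e-01,
         3.69509405e+02],
       [-9.99811266e-01, -2.30639966e-03,  1.92902420e-02,
         1.71883260e+01],
       [ 1.87753165e-02,  1.40428497e-01,  9.89912786e-01,
         1.71580182e+03],
       [ 0.00000000e+00,  0.00000000e+00,  0.00000000e+00,
         1.00000000e+00]])}
```

View pics/side0.png

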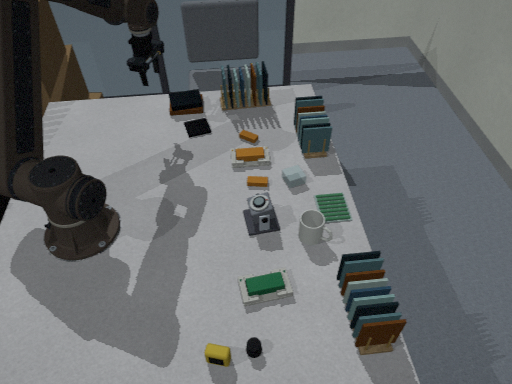

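View pics/top0.png

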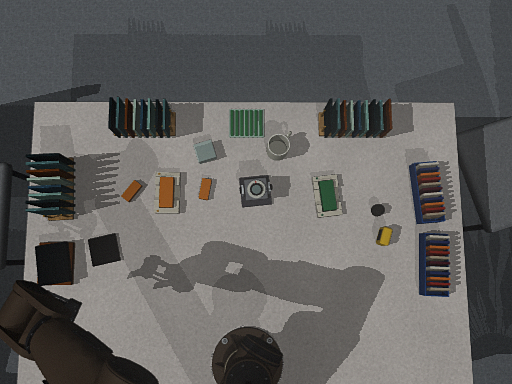

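The side view shows amber blocks at about (250,155), (249,136) and (258,181). The top view shows them at (167,192), (132,191) and (205,188). Only the one at (250,155) / (167,192) lies in a mould, and it is also the largest. The camera is at side (260,210) / top (256,190), and the green casting at side (266,286) / top (328,195). I'll confirm with enlarged crops.

Run:
```python
import cv2,numpy as np,pickle
s=pickle.load(open("side0.pkl","rb"))["image"][:,:,::-1]; t=pickle.load(open("top0.pkl","rb"))["image"][:,:,::-1]
a=cv2.resize(s[125:245,215:325],None,fx=5,fy=5,interpolation=cv2.INTER_CUBIC)
b=cv2.resize(t[155:225,115:285],None,fx=4.5,fy=4.5,interpolation=cv2.INTER_CUBIC)
cv2.imwrite("pics/cropside.png",a);cv2.imwrite("pics/croptop.png",b)
```

```text
(no output)
```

View pics/cropside.png

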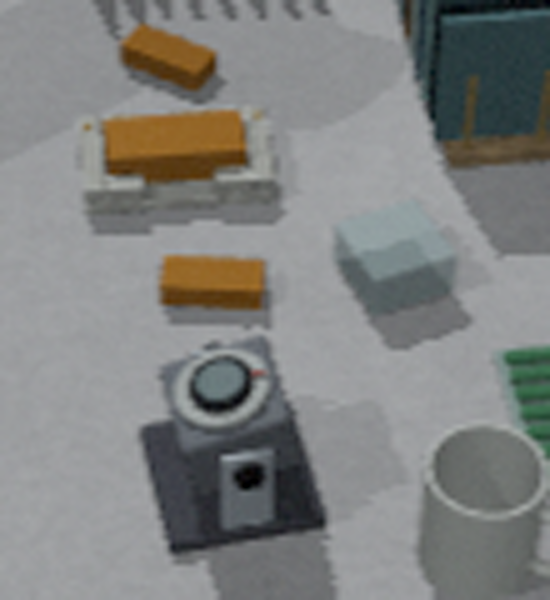

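View pics/croptop.png

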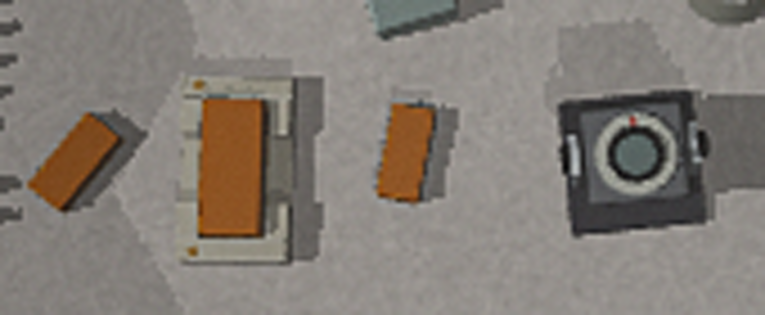

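The crops confirm it. The amber in the brass-dotted mould, side (250,153) / top (167,192), is clearly longer than the two loose ones, so it is the casting meant. Next I'll measure it.

```bash
cat > h.py <<'E'
import numpy as np,cv2,pickle
def load(n,k=0): return pickle.load(open(f"{n}{k}.pkl","rb"))
def foc(c): return c["image"].shape[0]/2/np.tan(np.radians(c["fovy"])/2)
def ray(c,uv):
    f=foc(c); T=c["world_from_camera"]; d=np.array([(uv[0]-c["cx"])/f,-(uv[1]-c["cy"])/f,-1.])
    d=T[:3,:3]@d; return T[:3,3],d/np.linalg.norm(d)
def onz(c,uv,z):
    o,d=ray(c,uv); return o+d*(z-o[2])/d[2]
def tri(c1,u1,c2,u2):
    o1,d1=ray(c1,u1);o2,d2=ray(c2,u2)
    s=np.linalg.lstsq(np.c_[d1,-d2],o2-o1,rcond=None)[0]
    p,q=o1+s[0]*d1,o2+s[1]*d2
    return (p+q)/2,np.linalg.norm(p-q)
def proj(c,P):
    T=c["world_from_camera"]; p=T[:3,:3].T@(np.asarray(P)-T[:3,3]); f=foc(c)
    return np.array([c["cx"]+f*p[0]/-p[2],c["cy"]-f*p[1]/-p[2]])
def amber(c,box):
    x0,y0,x1,y1=box; im=c["image"][y0:y1,x0:x1]
    im=cv2.resize(im,None,fx=6,fy=6,interpolation=cv2.INTER_CUBIC)
    h=cv2.cvtColor(im,cv2.COLOR_RGB2HSV)
    return im,h
def topix(box,p,s=6): return np.array([box[0]+(p[0]+.5)/s-.5,box[1]+(p[1]+.5)/s-.5])
E
python3 - <<'E'
from h import *
for n,box in(("side",(228,145,275,172)),("top",(150,165,190,220)),("side",(232,185,282,240)),("top",(232,168,280,212))):
    c=load(n); im,h=amber(c,box)
    if h is not None and (n,box[0]) in(("side",228),("top",150)):
        m=cv2.inRange(h,(5,120,60),(22,255,255)); 
        cs,_=cv2.findContours(m,0,2)
        k=max(cs,key=cv2.contourArea); r=cv2.minAreaRect(k)
        print(n,[topix(box,p).round(2).tolist() for p in cv2.boxPoints(r)],r[2],cv2.contourArea(k)/36, h[m>0].mean(0).round(), np.percentile(h[m>0][:,2],[10,50,90]))
        if n=="top":
            print([onz(c,topix(box,p),40).round(1).tolist() for p in cv2.boxPoints(r)])
    s=14 if box[0]>=232 or 1 else 1
    crop=c["image"][box[1]:box[3],box[0]:box[2]]
    s=min(780//crop.shape[1],580//crop.shape[0])
    o=cv2.resize(crop,None,fx=s,fy=s,interpolation=cv2.INTER_CUBIC)[:,:,::-1].copy()
    for x in range(box[0],box[2],5): cv2.putText(o,str(x),((x-box[0])*s,10),0,.4,(0,0,255));cv2.line(o,((x-box[0])*s+s//2,12),((x-box[0])*s+s//2,20),(0,0,255))
    for y in range(box[1],box[3],5): cv2.putText(o,str(y),(0,(y-box[1])*s+s//2+4),0,.4,(0,0,255));cv2.line(o,(28,(y-box[1])*s+s//2),(36,(y-box[1])*s+s//2),(0,0,255))
    cv2.imwrite(f"pics/z_{n}_{box[0]}.png",o)
E
```

```text
side [[235.2100067138672, 148.58999633789062], [262.94000244140625, 146.3800048828125], [263.989990234375, 159.61000061035156], [236.25999450683594, 161.80999755859375]] 85.45195770263672 322.2083333333333 [ 17. 188. 128.] [ 88. 147. 151.]
top [[158.4199981689453, 207.05999755859375], [158.85000610351562, 176.49000549316406], [173.00999450683594, 176.69000244140625], [172.5800018310547, 207.25999450683594]] 0.8069294691085815 414.02777777777777 [ 14. 193. 137.] [124. 141. 146.]
[[548.2, 318.2, 40.0], [659.5, 319.2, 40.0], [658.6, 268.1, 40.0], [547.4, 267.6, 40.0]]
```

View pics/z_side_228.png

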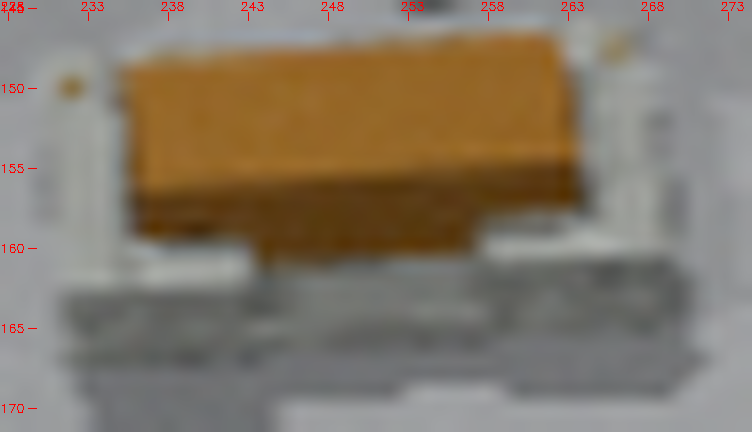

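View pics/z_top_150.png

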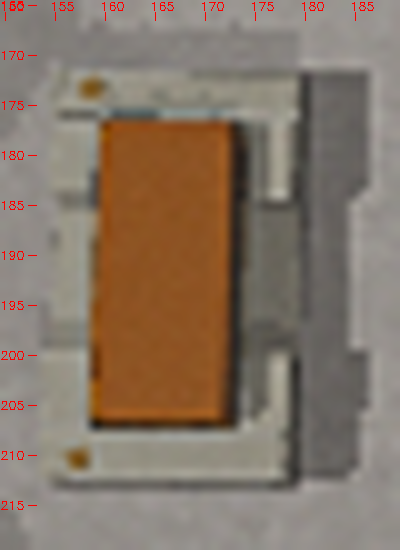

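View pics/z_side_232.png

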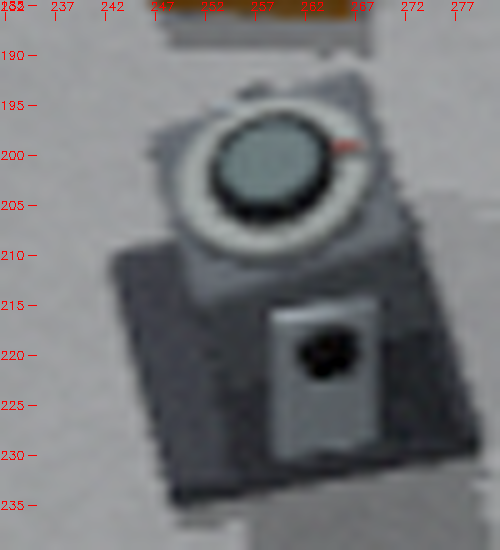

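View pics/z_top_232.png

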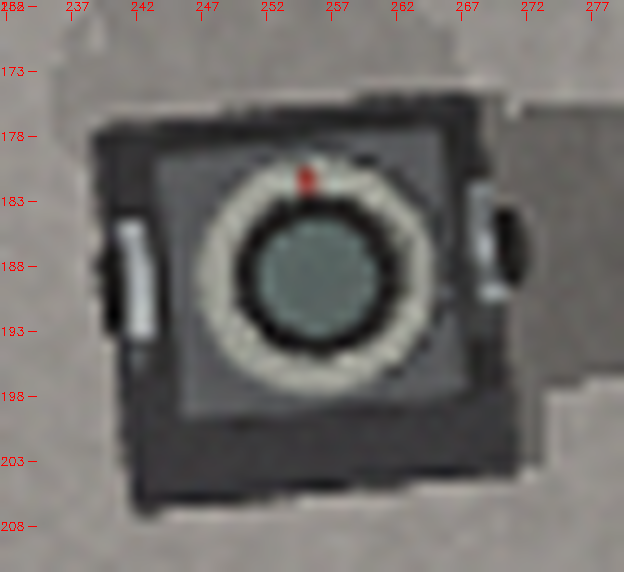

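Run:
```python
from h import *
S,T=load("side"),load("top")
A=dict(lh=((235.0,148.7),(158.42,207.06)),hh=((262.3,146.6),(158.85,176.49)),hl=((263.6,154.5),(173.,176.7)),ll=((235.8,156.4),(172.58,207.26)))
print("amber top")
for k,(u,v) in A.items(): p,e=tri(S,u,T,v); print(k,p.round(1),round(e,1))
H=dict(fh=((246.2,197.5),(245.5,199.6)),fl=((251.8,214.8),(267.65,197.1)),bh=((267.5,191.5),(243.3,179.8)),bl=((272.5,208),(265.6,177.3)))
P={}
for k,(u,v) in H.items(): P[k],e=tri(S,u,T,v); print(k,P[k].round(1),round(e,1))
x=(P["bh"]+P["bl"]-P["fh"]-P["fl"])/2; y=(P["fh"]+P["bh"]-P["fl"]-P["bl"])/2
print("x",x.round(1),np.linalg.norm(x),"y",y.round(1),np.linalg.norm(y),"tilt",np.arctan2(x[2],np.hypot(*x[:2])),"yawx",np.arctan2(x[1],x[0]),"yaw y",np.arctan2(-y[0],y[1]), "ctr",sum(P.values())/4)
n=np.cross(x,y);n/=np.linalg.norm(n);print("n",n)
# glass + ring + red
res={}
for n_,c,box in(("side",S,(245,190,275,215)),("top",T,(244,176,270,202))):
    im,h=amber(c,box); hsv=h
    gl=cv2.inRange(hsv,(60,25,70),(110,255,200)); ring=cv2.inRange(hsv,(15,0,145),(60,60,255)); red=cv2.inRange(hsv,(0,90,60),(8,255,255))|cv2.inRange(hsv,(170,90,60),(180,255,255))
    for nm,m in(("glass",gl),("ring",ring),("red",red)):
        cs,_=cv2.findContours(m,0,2)
        if not cs: print(n_,nm,"none");continue
        k=max(cs,key=cv2.contourArea)
        if nm=="red":
            M=cv2.moments(k); res[n_,nm]=topix(box,(M["m10"]/M["m00"],M["m01"]/M["m00"])); print(n_,nm,res[n_,nm],M["m00"]/36)
        else:
            k=cv2.convexHull(k); e=cv2.fitEllipse(k); res[n_,nm]=topix(box,e[0]); print(n_,nm,res[n_,nm],np.array(e[1])/6,e[2])
for nm in("glass","ring","red"):
    if ("side",nm) in res and ("top",nm) in res: 
        p,e=tri(S,res["side",nm],T,res["top",nm]);print(nm,p.round(1),round(e,1))
# camera base bottom
for uv in((239.3-.3,178.2),(268.2,174.9),(271.3,203.8),(242.3,206.9)): print("base",onz(T,uv,10).round(1))
```

```text
amber top
lh [548.8 319.4  33.3] 0.3
hh [659.4 320.5  32.3] 2.7
hl [658.1 268.6  36.1] 2.3
ll [547.9 267.9  38.2] 0.6
fh [567.2   6.   84.2] 3.5
fl [577.  -71.9  83.8] 1.2
bh [638.1  13.7  96. ] 1.3
bl [645.3 -64.5  99.8] 0.6
x [69.6  7.6 13.9] 71.36520430403586 y [-8.5 78.1 -1.7] 78.53913674179499 tilt 0.1959686807065872 yawx 0.10814365258576183 yaw y 0.10852051573498508 ctr [606.9067415 -29.2186646  90.9449231]
n [-1.95838439e-01  2.03452073e-04  9.80636153e-01]
side glass [260.53635406 208.24200312] [11.44249598 25.75184886] 76.08586883544922Traceback (most recent call last):
  File "<stdin>", line 24, in <module>
cv2.error: OpenCV(4.12.0) /io/opencv/modules/imgproc/src/shapedescr.cpp:361: error: (-201:Incorrect size of input array) There should be at least 5 points to fit the ellipse in function 'fitEllipseNoDirect'
```

Run:
```python
from h import *
S,T=load("side"),load("top")
hs=cv2.cvtColor(S["image"],cv2.COLOR_RGB2HSV);ht=cv2.cvtColor(T["image"],cv2.COLOR_RGB2HSV)
print("side glass",hs[200,259],"ring",hs[205,251],hs[208,260],"head",hs[210,254],"red",hs[199,266],"barrel",hs[206,258])
print("top glass",ht[188,255],"ring",ht[188,248],ht[196,255],"head",ht[198,248],"red",ht[181,254])
print(S["image"][190:218,245:276,2] if 0 else "")
```

```text
side glass [ 97  36 126] ring [ 86  12 166] [ 84   9 142] head [105  30  85] red [  1  93 134] barrel [109  93  22]
top glass [90 32 97] ring [ 26  13 159] [ 34  12 152] head [110   8  93] red [ 22  19 151]
```

```bash
cat > lens.py <<'E'
from h import *
S,T=load("side"),load("top")
res={};el={}
for n_,c,box in(("side",S,(245,190,275,215)),("top",T,(244,176,270,202))):
    s=6
    im=cv2.resize(c["image"][box[1]:box[3],box[0]:box[2]],None,fx=s,fy=s,interpolation=cv2.INTER_CUBIC)
    g=im.max(2).astype(np.uint8); h=cv2.cvtColor(im,cv2.COLOR_RGB2HSV)
    ring=cv2.inRange(g,118 if n_=="side" else 124,255)
    red=((im[:,:,0].astype(int)-im[:,:,1])>35).astype(np.uint8)*255
    if n_=="side": ring[:, :]&=cv2.inRange(h[:,:,1],0,32)
    ring|=red
    cs,hi=cv2.findContours(ring,cv2.RETR_CCOMP,2)
    # seed: contour with a hole
    for i,k in enumerate(cs):
        if hi[0][i][3]>=0 and cv2.contourArea(k)/36>80:
            o=cs[hi[0][i][3]]
            for nm,q in(("inner",cv2.convexHull(k)),("outer",cv2.convexHull(o))):
                e=cv2.fitEllipse(q); res[n_,nm]=topix(box,e[0]);el[n_,nm]=e; print(n_,nm,res[n_,nm].round(2),(np.array(e[1])/6).round(2),round(e[2],1))
    ys,xs=np.where(red>0); res[n_,"red"]=topix(box,(xs.mean(),ys.mean())); print("red",res[n_,"red"],len(xs)/36)
    dark=cv2.inRange(g,0,62); n,l,st,ce=cv2.connectedComponentsWithStats(dark)
    gl=cv2.inRange(g,75,118 if n_=="top" else 150)
    M=cv2.circle(np.zeros_like(g),(int((259-box[0])*6),int((200-box[1])*6)) if n_=="side" else (int((255.7-box[0])*6),int((188.7-box[1])*6)),42,255,-1)
    n,l,st,ce=cv2.connectedComponentsWithStats(gl&M)
    j=l[int((200-box[1])*6),int((259-box[0])*6)] if n_=="side" else l[int((188.7-box[1])*6),int((255.7-box[0])*6)]
    k=max(cv2.findContours((l==j).astype(np.uint8),0,2)[0],key=cv2.contourArea); e=cv2.fitEllipse(cv2.convexHull(k)); res[n_,"glass"]=topix(box,e[0]);el[n_,"glass"]=e
    print(n_,"glass",res[n_,"glass"].round(2),(np.array(e[1])/6).round(2),round(e[2],1))
    o=im[:,:,::-1].copy()
    for nm in("inner","outer","glass"):
        if (n_,nm) in el: cv2.ellipse(o,el[n_,nm],(0,255,0),1)
    cv2.imwrite(f"pics/lens_{n_}.png",cv2.resize(o,None,fx=3,fy=3))
for nm in("glass","inner","outer","red"):
    if ("side",nm) in res and ("top",nm) in res: 
        p,e=tri(S,res["side",nm],T,res["top",nm]);print(nm,p.round(1),round(e,1))
E
python3 lens.py; python3 -c "
import cv2,numpy as np
a=cv2.imread('pics/lens_side.png');b=cv2.imread('pics/lens_top.png');h=max(a.shape[0],b.shape[0])
p=lambda x:cv2.copyMakeBorder(x,0,h-x.shape[0],0,0,0)
o=cv2.hconcat([p(a),p(b)]);cv2.imwrite('pics/lens.png',cv2.resize(o,None,fx=.78,fy=.78))"
```

```text
red [265.9465812  199.06196581] 1.0833333333333333
side glass [258.81 200.06] [ 9.37 14.17] 84.4
top inner [256.13 188.74] [13.68 14.44] 80.3
top outer [255.81 188.76] [18.03 18.11] 30.3
red [255.08501684 181.4520202 ] 2.75
top glass [255.9  188.86] [8.8  9.02] 88.5
glass [604.1 -30.1 105.5] 0.4
red [629.1 -27.5 104.7] 1.9
```

View pics/lens.png

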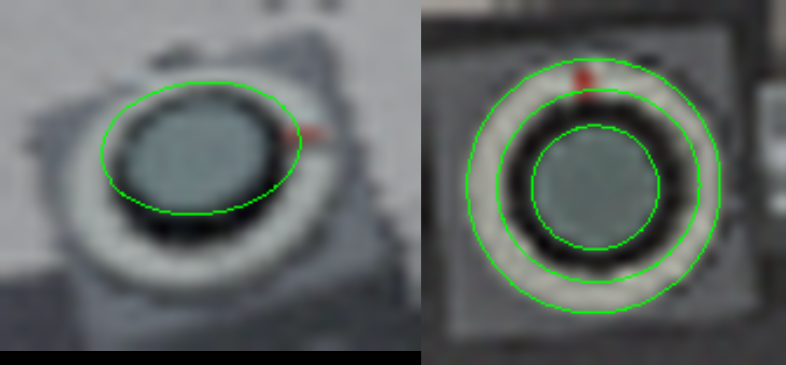

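```bash
cat > rad.py <<'E'
from h import *
from scipy.ndimage import map_coordinates,gaussian_filter
S,T=load("side"),load("top")
def radial(c,ctr,a,b,ang,lo,hi,n=72):
    g=gaussian_filter(c["image"].astype(float).mean(2),0.5); pts=[]
    for th in np.linspace(0,2*np.pi,n,endpoint=False):
        d=np.array([a*np.cos(th)*np.cos(ang)-b*np.sin(th)*np.sin(ang),a*np.cos(th)*np.sin(ang)+b*np.sin(th)*np.cos(ang)])
        s=np.linspace(lo,hi,60); q=np.array(ctr)[:,None]+d[:,None]*s
        v=map_coordinates(g,[q[1],q[0]],order=3); dv=np.gradient(v); i=dv.argmin()
        if 0<i<59 and dv[i]<-.6: pts.append(q[:,i])
    return np.array(pts,np.float32)
def robust(p):
    for _ in range(5):
        e=cv2.fitEllipseDirect(p); (x,y),(d1,d2),an=e; t=np.radians(an)
        q=(p-[x,y])@np.array([[np.cos(t),-np.sin(t)],[np.sin(t),np.cos(t)]])
        r=np.hypot(q[:,0]/d1*2,q[:,1]/d2*2)-1; k=abs(r)<max(.04,2*np.median(abs(r)))
        if k.all(): break
        p=p[k]
    return e,p
def normals(c,e):
    # circle normal candidates: from ellipse cone (Q eigen)
    (x,y),(d1,d2),an=e; t=np.radians(an); f=foc(c)
    R=np.array([[np.cos(t),-np.sin(t)],[np.sin(t),np.cos(t)]]); A=R@np.diag([4/d1**2,4/d2**2])@R.T; p=np.array([x,y])
    C=np.zeros((3,3));C[:2,:2]=A;C[:2,2]=C[2,:2]=-A@p;C[2,2]=p@A@p-1
    K=np.array([[f,0,c["cx"]],[0,f,c["cy"]],[0,0,1]]); Q=K.T@C@K
    w,V=np.linalg.eigh(Q)
    if (w>0).sum()==1: w,V=-w[::-1],V[:,::-1]   # one negative, two pos
    l3,l2,l1=w[0],w[1],w[2]; v3,v1=V[:,0],V[:,2]
    out=[]
    for s in(1,-1):
        n=np.sqrt((l1-l2)/(l1-l3))*v1+s*np.sqrt((l2-l3)/(l1-l3))*v3
        n=c["world_from_camera"][:3,:3]@(n*[1,-1,-1]); n*=np.sign(n[2]); out.append(n)
    return out
vis=[]
for nm,c,arg in(("side ring",S,((258.7,202.4),9.7,7.6,-.2,.8,1.2)),("side glass",S,((258.7,200.3),5.2,4.4,-.2,.7,1.3)),("top ring",T,((255.8,188.76),9,9,0,.8,1.2)),("top glass",T,((255.8,188.8),4.7,4.7,0,.7,1.35))):
    e,p=robust(radial(c,*arg)); print(nm,len(p),np.round(e[0],2),np.round(e[1],2),round(e[2],1))
    for n in normals(c,e): print("   n",n.round(3),"tilt",round(float(np.arctan2(np.hypot(n[0],n[1]),n[2])),3),"dir",round(float(np.arctan2(-n[1],-n[0])),2))
    x0,y0=int(arg[0][0])-14,int(arg[0][1])-12
    o=cv2.resize(c["image"][y0:y0+24,x0:x0+28],None,fx=13,fy=13,interpolation=cv2.INTER_CUBIC)[:,:,::-1].copy()
    for q in p: cv2.circle(o,(int((q[0]-x0+.5)*13),int((q[1]-y0+.5)*13)),2,(0,255,0),-1)
    vis.append(o)
    globals()[nm.replace(" ","_")]=e
cv2.imwrite("pics/rad.png",np.vstack([np.hstack(vis[:2]),np.hstack(vis[2:])])[:600])
cv2.imwrite("pics/rad.png",cv2.resize(np.vstack([np.hstack(vis[:2]),np.hstack(vis[2:])]),None,fx=.9,fy=.9))
for a,b in((side_ring,top_ring),(side_glass,top_glass)): print(tri(S,a[0],T,b[0]))
print("hinge mid z70",onz(T,((240+271.1)/2,(189.65+186.35)/2),70),onz(T,(240,189.65),70),onz(T,(271.1,186.35),70))
E
python3 rad.py
```

```text
side ring 68 [258.86 201.92] [14.98 19.5 ] 71.0
   n [ 0.098 -0.981  0.168] tilt 1.402 dir 1.67
   n [-0.211 -0.038  0.977] tilt 0.216 dir 0.18
side glass 61 [258.6  200.85] [7.13 9.72] 72.0
   n [ 0.099 -0.989  0.112] tilt 1.458 dir 1.67
   n [-0.205  0.012  0.979] tilt 0.207 dir -0.06
top ring 69 [255.82 188.78] [17.91 18.1 ] 43.1
   n [-0.241 -0.077  0.968] tilt 0.255 dir 0.31
   n [-0.045  0.134  0.99 ] tilt 0.141 dir -1.25
top glass 69 [255.92 188.9 ] [8.96 9.14] 88.6
   n [-0.331  0.024  0.943] tilt 0.339 dir -0.07
   n [0.049 0.033 0.998] tilt 0.059 dir -2.55
(array([604.90662578, -30.11972474,  96.53628969]), np.float64(1.0937673772499614))
(array([603.86557476, -30.26511066, 102.01970211]), np.float64(0.7319849086161769))
hinge mid z70 [612.14512443 -29.90893825  70.        ] [606.34155064  25.40358345  70.        ] [617.96185148 -85.3468207   70.        ]
```

View pics/rad.png

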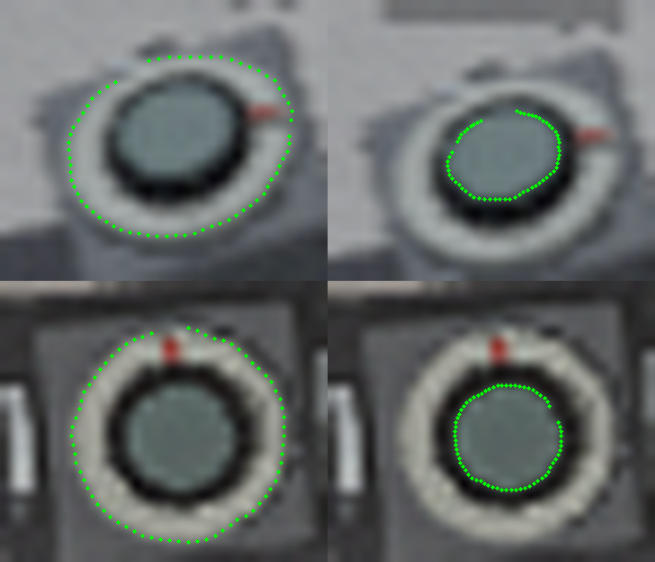

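```bash
cat > plan.py <<'E'
from h import *
from scipy.spatial.transform import Rotation as R
def tgt(P,n,x): # grasp frame: tool x=-n, tool y ~ +/- (n cross x)
    y=np.cross(n,x); a=np.c_[-n,y,np.cross(-n,y)]; b=np.c_[-n,-y,np.cross(-n,-y)]; return a,b
def show(s,pos,Rt,N):
    """one N-row straight interpolation, rows in tool frame"""
    p=np.array(s["eef_pos"]);Rc=R.from_euler("xyz",s["tcp_rot"]).as_matrix()
    dv=R.from_matrix(Rc.T@Rt).as_rotvec(); print("total rot",dv.round(3),"dist",np.linalg.norm(pos-p).round(1),"tool shift",(Rc.T@(pos-p)).round(1))
    for i in range(N):
        d=Rc.T@((pos-p)/(N)); print(np.r_[d.round(1),(dv/N).round(3)].tolist()); Rc=Rc@R.from_rotvec(dv/N).as_matrix()
E
python3 - <<'E'
from plan import *
from cell import env
s=env.state(); Rc=R.from_euler("xyz",s["tcp_rot"]).as_matrix(); print(Rc.round(3))
n=np.array([0,0,1.]);a,b=tgt(0,n,np.array([np.cos(.007),np.sin(.007),0]))
for m in(a,b): show(s,np.array([603.4,293.6,320]),m,9); 
print(s["joints"])
E
```

```text
[[-0.     0.382  0.924]
 [-0.001  0.924 -0.382]
 [-1.    -0.001 -0.   ]]
total rot [-0.399 -0.     0.001] dist 469.9 tool shift [  84.3 -123.1  445.6]
[9.4, -13.7, 49.5, -0.044, -0.0, 0.0]
[9.4, -15.9, 48.9, -0.044, -0.0, 0.0]
[9.4, -18.0, 48.1, -0.044, -0.0, 0.0]
[9.4, -20.1, 47.3, -0.044, -0.0, 0.0]
[9.4, -22.2, 46.3, -0.044, -0.0, 0.0]
[9.4, -24.2, 45.3, -0.044, -0.0, 0.0]
[9.4, -26.2, 44.2, -0.044, -0.0, 0.0]
[9.4, -28.1, 43.0, -0.044, -0.0, 0.0]
[9.4, -30.0, 41.7, -0.044, -0.0, 0.0]
total rot [2.743e+00 1.000e-03 0.000e+00] dist 469.9 tool shift [  84.3 -123.1  445.6]
[9.4, -13.7, 49.5, 0.305, 0.0, 0.0]
[9.4, 1.8, 51.3, 0.305, 0.0, 0.0]
[9.4, 17.1, 48.4, 0.305, 0.0, 0.0]
[9.4, 30.9, 41.1, 0.305, 0.0, 0.0]
[9.3, 41.8, 29.9, 0.305, 0.0, 0.0]
[9.3, 48.8, 16.0, 0.305, 0.0, 0.0]
[9.3, 51.4, 0.6, 0.305, 0.0, 0.0]
[9.4, 49.2, -14.8, 0.305, 0.0, 0.0]
[9.4, 42.5, -28.9, 0.305, 0.0, 0.0]
[ 1.07339784e+00  4.91436612e-01  1.55937819e+00 -2.97270439e-05
  1.09170338e+00 -1.05604936e-01]
```

Request:
jog_arm:
  deltas: [9, -14, 49, -0.044, 0, 0, 1, 9, -16, 49, -0.044, 0, 0, 1, 9, -18, 48, -0.044, 0, 0, 1, 9, -20, 47, -0.044, 0, 0, 1, 9, -22, 46, -0.044, 0, 0, 1, 9, -24, 45, -0.044, 0, 0, 1, 9, -26, 44, -0.044, 0, 0, 1, 9, -28, 43, -0.044, 0, 0, 1, 9, -30, 42, -0.044, 0, 0, 1]

```text
t: 1.23
eef_pos: [612.2, 289.9, 318.5]
tcp_rot: [-2.658, 1.567, -2.634]
ft_force: [-0.1, 0.2, 0.2]
opening: 1.0
```

```bash
cat > go1.py <<'E'
from plan import *
from cell import env
import sys
s=env.state(); print(s["t"],s["eef_pos"].round(1),s["ft_force"].round(1),s["opening"],s["joints"].round(3))
n=np.array([0,0,1.]);a,b=tgt(0,n,np.array([np.cos(.007),np.sin(.007),0]))
show(s,np.array([float(sys.argv[1]),float(sys.argv[2]),float(sys.argv[3])]),a,int(sys.argv[4]))
E
python3 go1.py 603.4 293.6 300 2
```

```text
1.225 [612.2 289.9 318.5] [-0.1  0.2  0.2] 1.0001094638168464 [ 3.450e-01  6.510e-01  1.505e+00 -1.000e-03  9.890e-01 -1.249e+00]
total rot [ 0.016 -0.003  0.002] dist 20.8 tool shift [18.6  3.9 -8.7]
[9.3, 1.9, -4.3, 0.008, -0.002, 0.001]
[9.3, 1.9, -4.4, 0.008, -0.002, 0.001]
```

Request:
jog_arm:
  deltas: [18, 4, -9, 0.016, -0.003, 0.002, 1, 0, 0, 0, 0, 0, 0, 1]

```text
t: 1.48
eef_pos: [605.6, 290.5, 298.2]
tcp_rot: [-2.828, 1.569, -2.825]
ft_force: [0.3, 1.0, 0.7]
opening: 0.998
```

```bash
python3 go1.py 603.4 293.6 225 2
python3 - <<'E'
from cell import eyes
from h import *
o=[]
for n,b in(("side",(190,90,310,190)),("top",(115,145,235,245))):
    c=eyes.read_camera(n); pickle.dump(c,open(f"{n}1.pkl","wb")); o.append(cv2.resize(c["image"][b[1]:b[3],b[0]:b[2]],(396,330),interpolation=2))
cv2.imwrite("pics/over1.png",np.hstack(o)[:,:,::-1])
E
```

```text
1.475 [605.6 290.5 298.2] [0.3 1.  0.7] 0.9978845770970322 [ 0.349  0.667  1.537  0.     0.94  -1.225]
total rot [-0.004 -0.002  0.001] dist 73.3 tool shift [73.2  3.1 -2. ]
[36.6, 1.6, -1.0, -0.002, -0.001, 0.0]
[36.6, 1.5, -1.1, -0.002, -0.001, 0.0]
```

View pics/over1.png

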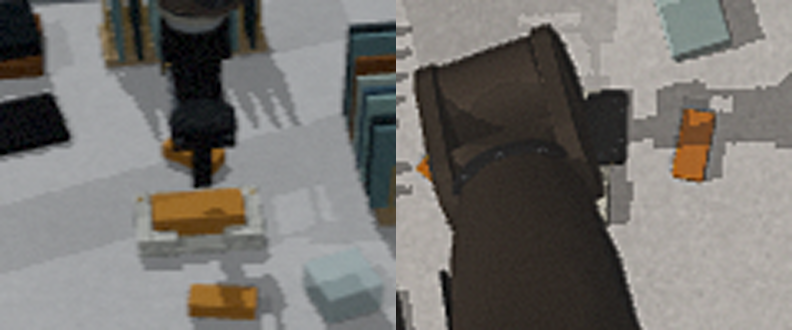

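Run:
```python
from h import *
S=load("side",1)
for y in(231,237,243): print(proj(S,(605.6,y,108.2)))
print(proj(S,(603.4,293.5,40)), "obs top-face centre",(235+262.3+263.6+235.8)/4,(148.7+146.6+154.5+156.4)/4)
print(proj(S,(603.9,-30.2,105)),"obs glass 258.65 200.6")
```

```text
[251.16457252 147.62539667]
[251.00123578 146.57366037]
[250.83875842 145.52745759]
[249.30238607 150.60104438] obs top-face centre 249.175 151.54999999999998
[258.7099615  200.20424502] obs glass 258.65 200.6
```

Request:
jog_arm:
  deltas: [37, 2, -1, -0.004, -0.002, 0, 1, 37, 1, -1, 0, 0, 0, 1, 0, 0, 0, 0, 0, 0, 1]

```text
t: 1.95
eef_pos: [604.4, 295.8, 228.3]
tcp_rot: [0.239, 1.562, 0.25]
ft_force: [-0.0, 0.2, -0.1]
opening: 0.999
```

```bash
python3 go1.py 603.4 293.6 205 1
python3 - <<'E'
from cell import eyes
from h import *
o=[]
for n,b in(("side",(190,100,310,200)),):
    c=eyes.read_camera(n); o.append(cv2.resize(c["image"][b[1]:b[3],b[0]:b[2]],(720,600),interpolation=2))
cv2.imwrite("pics/over2.png",np.hstack(o)[:,:,::-1])
E
```

```text
1.95 [604.4 295.8 228.3] [-0.   0.2 -0.1] 0.9992675972221517 [ 3.570e-01  7.530e-01  1.579e+00 -1.000e-03  8.000e-01 -1.224e+00]
total rot [ 0.004  0.009 -0.002] dist 23.4 tool shift [23.3 -2.2 -1.2]
[23.3, -2.2, -1.2, 0.004, 0.009, -0.002]
```

View pics/over2.png

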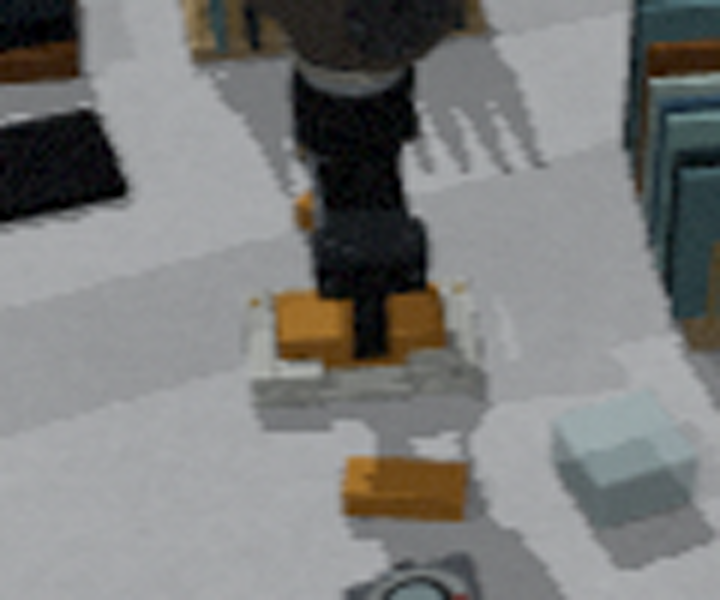

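The side view shows the near finger at crop (369,340), within the mould's cutaway and close to the middle of the casting. I'll descend and close.

Request:
jog_arm:
  deltas: [23, -2, -2, 0.004, 0.009, -0.002, 1, 0, 0, 0, 0, 0, 0, 1]

```text
t: 2.25
eef_pos: [603.5, 294.4, 208.8]
tcp_rot: [0.395, 1.565, 0.403]
ft_force: [0.0, 0.5, -0.7]
opening: 0.999
```

```bash
python3 go1.py 603.4 293.6 205 1
```

```text
2.25 [603.5 294.4 208.8] [ 0.   0.5 -0.7] 0.9987864146539723 [ 0.355  0.777  1.591  0.     0.767 -1.223]
total rot [ 0.001  0.005 -0.002] dist 3.9 tool shift [ 3.8 -0.8 -0.1]
[3.8, -0.8, -0.1, 0.001, 0.005, -0.002]
```

Request:
jog_arm:
  deltas: [4, -1, 0, 0.001, 0.005, -0.002, 1, 0, 0, 0, 0, 0, 0, 0, 0, 0, 0, 0, 0, 0, 0, 0, 0, 0, 0, 0, 0, 0, 0, 0, 0, 0, 0, 0, 0, 0, 0, 0, 0, 0, 0, 0, 0, 0, 0, 0, 0, 0, 0]

```text
t: 3.12
eef_pos: [604.0, 292.5, 206.6]
tcp_rot: [-0.563, 1.569, -0.557]
ft_force: [1.7, -0.7, 0.4]
opening: 0.527
```

```bash
python3 go1.py 603.4 293.6 205 1
```

```text
3.125 [604.  292.5 206.6] [ 1.7 -0.7  0.4] 0.5271176162943425 [ 0.353  0.78   1.592 -0.002  0.768 -1.223]
total rot [-0.     0.001  0.001] dist 2.1 tool shift [ 1.6  1.1 -0.6]
[1.6, 1.1, -0.6, -0.0, 0.001, 0.001]
```

The opening is 0.527, which is 50 mm, so the fingers are on the casting. Lifting straight up.

Request:
jog_arm:
  deltas: [-8, 0, 0, 0, 0, 0, 0, -10, 0, 0, 0, 0, 0, 0, -15, 0, 0, 0, 0, 0, 0, -25, 0, 0, 0, 0, 0, 0, -30, 0, 0, 0, 0, 0, 0, -35, 0, 0, 0, 0, 0, 0, -35, 0, 0, 0, 0, 0, 0, -25, 0, 0, 0, 0, 0, 0, -10, 0, 0, 0, 0, 0, 0, 0, 0, 0, 0, 0, 0, 0]

```text
t: 4.38
eef_pos: [602.0, 293.1, 411.4]
tcp_rot: [0.194, 1.569, 0.201]
ft_force: [0.0, 0.7, -4.9]
opening: 0.526
```

```bash
python3 go1.py 603.4 293.6 400 1
python3 - <<'E'
from cell import eyes
from h import *
o=[]
for n,b in(("side",(190,60,310,160)),("top",(115,145,235,245))):
    c=eyes.read_camera(n); pickle.dump(c,open(f"{n}2.pkl","wb")); o.append(cv2.resize(c["image"][b[1]:b[3],b[0]:b[2]],(396,330),interpolation=2))
cv2.imwrite("pics/lift.png",np.hstack(o)[:,:,::-1])
E
```

```text
4.375 [602.  293.1 411.4] [ 0.   0.7 -4.9] 0.5255623610228037 [ 0.355  0.55   1.432 -0.     1.158 -1.224]
total rot [ 0.001  0.002 -0.   ] dist 11.5 tool shift [11.4  0.4  1.4]
[11.4, 0.4, 1.4, 0.001, 0.002, -0.0]
```

View pics/lift.png

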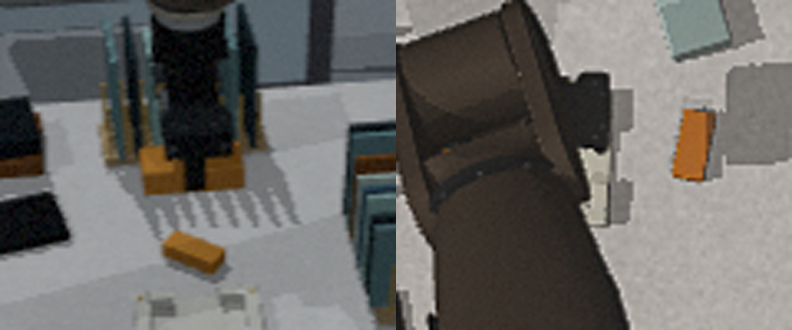

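The casting is out of the mould and level. Its ends are at crop x 142 and 245, symmetric about the finger at 194. Next I'll check its hang height and compute the target pose.

```bash
cat > fin.py <<'E'
from plan import *
from cell import env
import sys
t,psi=.215,.107
L=np.array([603.9,-30.2,105.]); n=np.array([-np.sin(t)*np.cos(psi),-np.sin(t)*np.sin(psi),np.cos(t)]); x=np.array([np.cos(t)*np.cos(psi),np.cos(t)*np.sin(psi),np.sin(t)])
D=196.6; off=float(sys.argv[1]); N=int(sys.argv[2])
a,b=tgt(0,n,x)
s=env.state(); print(s["t"],s["eef_pos"].round(1),s["ft_force"].round(1),s["opening"],s["joints"].round(3))
P=L+n*(100+off+D); print("target",P.round(1))
Rc=R.from_euler("xyz",s["tcp_rot"]).as_matrix()
u=s["eef_pos"]+Rc[:,0]*D; M=np.c_[x,np.cross(n,x),n]; print("amber in lens now",(M.T@(u-L)).round(1))
show(s,P,a,N)
E
python3 - <<'E'
from h import *
S=load("side",2)
for uv in((190+145/3.3-.5,60+193/3.3-.5),(190+243/3.3-.5,60+188/3.3-.5)):
    o,d=ray(S,uv); print(o+d*(268-o[1])/d[1])
E
python3 fin.py 60 9
```

```text
[548.01572276 268.         220.19962326]
[654.30004785 268.         217.24235974]
4.475 [602.1 293.1 410.1] [-0.5  0.3 -4.9] 0.5235448162804299 [ 0.355  0.551  1.433 -0.     1.157 -1.224]
target [528.3 -38.3 453.4]
amber in lens now [ 55.  321.6  99. ]
total rot [-0.099 -0.215  0.011] dist 342.3 tool shift [ -43.2 -330.9  -76.3]
[-4.8, -36.8, -8.5, -0.011, -0.024, 0.001]
[-5.1, -36.7, -8.8, -0.011, -0.024, 0.001]
[-5.3, -36.6, -9.0, -0.011, -0.024, 0.001]
[-5.6, -36.5, -9.3, -0.011, -0.024, 0.001]
[-5.8, -36.3, -9.6, -0.011, -0.024, 0.001]
[-6.1, -36.2, -9.8, -0.011, -0.024, 0.001]
[-6.4, -36.1, -10.1, -0.011, -0.024, 0.001]
[-6.7, -36.0, -10.3, -0.011, -0.024, 0.001]
[-7.0, -35.9, -10.6, -0.011, -0.024, 0.001]
```

Request:
jog_arm:
  deltas: [-5, -20, -5, -0.006, -0.012, 0, 0, -5, -37, -9, -0.012, -0.024, 0, 0, -5, -37, -9, -0.012, -0.024, 0, 0, -6, -37, -9, -0.012, -0.026, 0.001, 0, -6, -37, -10, -0.012, -0.026, 0.001, 0, -6, -37, -10, -0.012, -0.026, 0.001, 0, -6, -36, -10, -0.012, -0.026, 0.001, 0, -7, -36, -10, -0.012, -0.026, 0.001, 0, -7, -30, -8, -0.005, -0.015, 0, 0, -3, -15, -4, 0, -0.006, 0, 0]

```text
t: 5.72
eef_pos: [524.0, -48.9, 452.8]
tcp_rot: [-0.05, 1.366, 0.058]
ft_force: [0.4, -0.2, -4.6]
opening: 0.527
```

```bash
python3 fin.py 60 1; python3 fin.py 0 3
```

```text
5.725 [524.  -48.9 452.8] [ 0.4 -0.2 -4.6] 0.527372802085646 [-0.228  0.278  1.773  0.073  0.896 -1.946]
target [528.3 -38.3 453.4]
amber in lens now [ -7.5 -12.1 160.6]
total rot [ 0.002 -0.011  0.01 ] dist 11.4 tool shift [ 0.4 10.1  5.3]
[0.4, 10.1, 5.3, 0.002, -0.011, 0.01]
5.725 [524.  -48.9 452.8] [ 0.4 -0.2 -4.6] 0.527372802085646 [-0.228  0.278  1.773  0.073  0.896 -1.946]
target [541.  -37.  394.8]
amber in lens now [ -7.5 -12.1 160.6]
total rot [ 0.002 -0.011  0.01 ] dist 61.6 tool shift [60.4 10.7  6. ]
[20.1, 3.6, 2.0, 0.001, -0.004, 0.003]
[20.2, 3.5, 1.9, 0.001, -0.004, 0.003]
[20.2, 3.4, 1.9, 0.001, -0.004, 0.003]
```

Request:
jog_arm:
  deltas: [10, 8, 4, 0.002, -0.011, 0.01, 0, 20, 2, 2, 0, 0, 0, 0, 18, 0, 0, 0, 0, 0, 0, 7, 0, 0, 0, 0, 0, 0, 0, 0, 0, 0, 0, 0, 0, 0, 0, 0, 0, 0, 0, 0]

```text
t: 6.48
eef_pos: [538.9, -37.3, 396.4]
tcp_rot: [0.007, 1.359, 0.112]
ft_force: [-0.4, 0.1, -5.4]
opening: 0.53
```

```bash
python3 fin.py 0 1;  python3 - <<'E'
from cell import eyes
from h import *
o=[]
for n,b in(("side",(200,120,320,220)),("top",(195,140,315,240))):
    c=eyes.read_camera(n); pickle.dump(c,open(f"{n}3.pkl","wb")); cv2.imwrite(f"pics/at_{n}.png",cv2.resize(c["image"][b[1]:b[3],b[0]:b[2]],(720,600),interpolation=2)[:,:,::-1])
E
```

```text
6.475 [538.9 -37.3 396.4] [-0.4  0.1 -5.4] 0.5303221670114011 [-0.201  0.359  1.819  0.094  0.764 -1.938]
target [541.  -37.  394.8]
amber in lens now [-2.20e+00  1.00e-01  1.02e+02]
total rot [-0.002 -0.003 -0.001] dist 2.6 tool shift [2.  0.1 1.7]
[2.0, 0.1, 1.7, -0.002, -0.003, -0.001]
```

View pics/at_side.png

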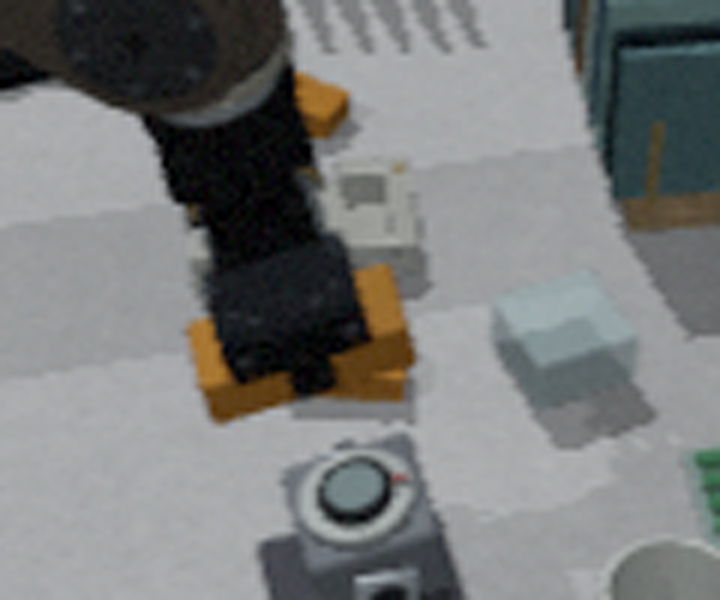

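View pics/at_top.png

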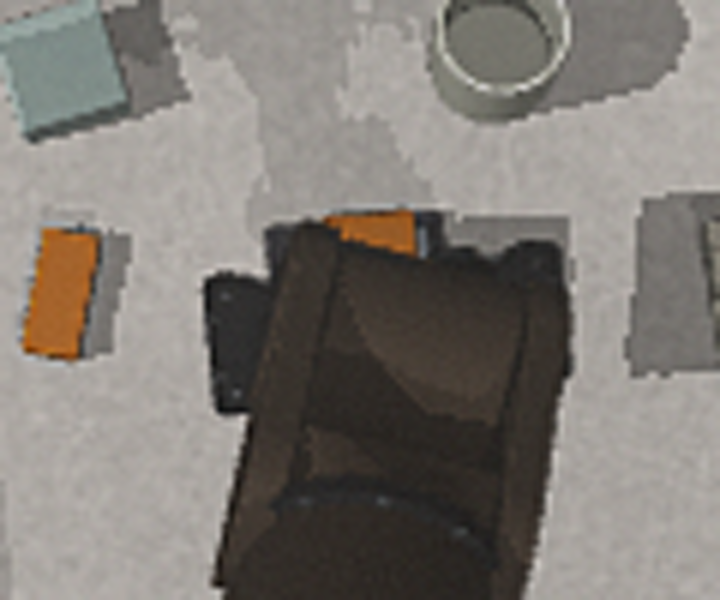

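```bash
cat > chk.py <<'E'
from plan import *
from cell import env
import sys
t,psi,D=.215,.107,196.6
L=np.array([603.9,-30.2,105.]);n=np.array([-np.sin(t)*np.cos(psi),-np.sin(t)*np.sin(psi),np.cos(t)]); x=np.array([np.cos(t)*np.cos(psi),np.cos(t)*np.sin(psi),np.sin(t)])
s=env.state();Rc=R.from_euler("xyz",s["tcp_rot"]).as_matrix(); u=s["eef_pos"]+Rc[:,0]*D; M=np.c_[x,np.cross(n,x),n]
A=np.c_[Rc[:,2],Rc[:,1],-Rc[:,0]]
S=load("side",3);T=load("top",3)
for c in((-55,-25,0),(55,-25,0),(-55,-25,30),(55,-25,30),(-55,25,30),(55,25,30)): print(c,"side",proj(S,u+A@np.array(c,float)).round(1),"top",proj(T,u+A@np.array(c,float)).round(1))
E
python3 chk.py; python3 -c "
for x,y in((215,422),(412,362),(190,330),(393,265)):print('obs side',200+x/6-.5,120+y/6-.5)
for x,y in((413,212),(325,220)):print('obs top',195+x/6-.5,140+y/6-.5)"
```

```text
(-55, -25, 0) side [235.6 191.1] top [266.9 207.6]
(55, -25, 0) side [269.9 180.2] top [263.5 174.1]
(-55, -25, 30) side [233.1 184.7] top [267.6 208.6]
(55, -25, 30) side [268.  173.6] top [264.2 174.5]
(-55, 25, 30) side [230.2 173.3] top [252.1 210.2]
(55, 25, 30) side [264.2 162.5] top [248.6 176.1]
obs side 235.33333333333334 189.83333333333331
obs side 268.1666666666667 179.83333333333334
obs side 231.16666666666666 174.5
obs side 265.0 163.66666666666666
obs top 263.3333333333333 174.83333333333334
obs top 248.66666666666666 176.16666666666666
```

Request:
jog_arm:
  deltas: [2, 0, 2, -0.002, -0.003, 0, 0, 0, 0, 0, 0, 0, 0, 0, 0, 0, 0, 0, 0, 0, 0]

```text
t: 6.95
eef_pos: [541.3, -37.1, 395.7]
tcp_rot: [0.002, 1.354, 0.109]
ft_force: [0.4, -0.2, -4.8]
opening: 0.526
```

```bash
python3 fin.py 0 1
```

```text
6.95 [541.3 -37.1 395.7] [ 0.4 -0.2 -4.8] 0.5257823405181246 [-0.2    0.362  1.815  0.095  0.759 -1.94 ]
target [541.  -37.  394.8]
amber in lens now [ 1.000e+00 -1.000e-01  1.009e+02]
total rot [-0.     0.002 -0.   ] dist 1.0 tool shift [ 0.9  0.2 -0.5]
[0.9, 0.2, -0.5, -0.0, 0.002, -0.0]
```

Request:
jog_arm:
  deltas: [0, 0, 0, 0, 0, 0, 0, 0, 0, 0, 0, 0, 0, 0, 0, 0, 0, 0, 0, 0, 0]

```text
t: 7.32
eef_pos: [541.3, -37.1, 395.8]
tcp_rot: [0.002, 1.353, 0.109]
ft_force: [-0.2, 0.2, -5.0]
opening: 0.524
```

```bash
python3 fin.py 0 1; python3 -c "
from cell import env
print(env.state()['qvel'].round(4)); print(env.job_done())"
```

```text
7.325 [541.3 -37.1 395.8] [-0.2  0.2 -5. ] 0.5242228526038487 [-0.2    0.362  1.815  0.095  0.759 -1.94 ]
target [541.  -37.  394.8]
amber in lens now [ 1.000e+00 -1.000e-01  1.009e+02]
total rot [-0.     0.002 -0.   ] dist 1.1 tool shift [ 0.9  0.2 -0.5]
[0.9, 0.2, -0.5, -0.0, 0.002, -0.0]
[-0.0009 -0.0008  0.0005  0.0009 -0.0004  0.0004]
the job is handed in; nothing more can be done
None
```

I lifted the amber casting out of its brass-dotted mould by its long sides and handed the job in at 7.3 s, still holding it in front of the inspection camera. The hand-in gave no verdict.

**Pose at hand-in:** by my estimate the underside centre is at about (1, 0, 101) mm in the lens frame, lined up with the lens to about 0.002 rad. This assumes the casting hangs level and centred in the fingers, its underside 196.6 mm below the TCP. The arm was steady, the opening read 50 mm (the casting's width), and the wrist carried about 5 N, which fits the stated mass.

**Lens measurement:** I used a lean of 0.215 rad and a turn of 0.107 rad.
- The side-view ring and glass ellipses gave 0.207 to 0.216, the head corners 0.196, and the hinge offset about 0.23.
- The length of the head's top face and the top view of the glass suggested nearer 0.35. I gave them less weight because they are sensitive to small pixel errors.

**Heights that disagreed:**
- Triangulating the casting's top in the mould gave about 35 mm, against 40 mm from the text.
- The lifted underside measured 2 to 5 mm higher than I assumed.
- I went with the text's heights, taking 105 mm for the lens. Two-view readings of the lens gave 102 and 105.5 mm.

**Last picture check:** the held casting's visible corners agreed with the predicted ones to within about 1 to 2 pixels (4 to 7 mm). That picture was taken just before the final 2 mm correction. I took no picture after the correction, and I did not re-measure the green casting or the other things. The arm's path passed well clear of all of them.

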